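# Close a filter cassette in the ratchet press

### The job

Use the scissor-handled bench press to push the cap of the white filter cassette fully home: squeeze the two handles together as far as they go so that the ratchet catches on its last tooth, then let go and leave the lock holding by itself for two seconds. Then press the thumb plate of the right-hand handle down to free the ratchet so that the press springs fully open, and let go, leaving the closed cassette lying in its cradle. Do not touch the cassette with the gripper or disturb the other things on the bench.

Things in the scene. Friction and masses are not known exactly. Their poses are not given: they have to be found in the camera images.
- press: Fixed press like large locking forceps lying flat: dark base plate 310 x 100 x 12 mm (x -185 to 125 mm), two steel arms crossing at a pivot post 18 mm thick, 76 mm high (highest part). Origin: foot of the pivot, on the bench; z up. Handles with finger loops to its -x (towards the robot), jaws and cradle at x = +80 mm. Arms move as mirror images about its x axis, mid-plane 60 mm above the bench.
- grip (a point): Fixed point midway between the finger loops, 60 mm above the bench, 150 mm from the pivot; axes as the press's. Squeeze here along y. Each loop's outer side is flat, 50 mm long (x), from 53 to 67 mm above the bench. Outer sides 67 mm apart open, 42 mm shut. Only the base plate is beneath, nothing beside. Needs about 15 N a handle; 25 to 40 N does it surely.
- right_arm (a joint): Closing of the press in rad: each arm turns by this much. 0 = sprung fully open (start), 0.085 to 0.09 = squeezed fully shut. Three ratchet teeth hold it, when let go, at about 0.037, 0.056 and (last) 0.075; with the ratchet freed, springs open it to 0.
- release (a joint): Downward flex in rad of the right-hand handle (the press's -y side), which carries the ratchet pawl. 0 = at rest, pawl in mesh; from 0.02 to 0.035 (thumb plate 2.5 to 4 mm lower) the pawl comes clear; 0.075 (9 mm lower) = end stop. Springs back. Pressing the thumb plate takes about 3 N to start, 6 N at the end.
- thumb (a point): Centre of the top of the thumb plate, flat steel 30 (x) x 16 (y) x 4 mm, on the right-hand finger loop only. Moves with the handle; at rest 71 mm above the bench, at the press's x = -150 mm, y about -26 mm open, -13 mm shut. Press it straight down 6 to 9 mm; once freed, the handle slides up to 13 mm outward (-y) under the finger.
- cassette: White round filter cassette, 37 mm in diameter, lying loose with its axis along the press's y on two rails of the cradle between the jaws. 30 mm long when closed, up to 35 mm now. Origin: on its axis, at the middle of the closed cassette, 60 mm above the bench. Its y axis is its own axis, the cap being at its -y end.
- cap (a joint): How far the cassette's cap is pushed on, in m: starts at 0 to 0.002, 0.005 = fully home (no grey neck to be seen between the halves). Stiff friction fit: it stays where it is pushed. The jaws push it home only when the press is closed to the last tooth.
- inhaler: Bystander: blue L-shaped inhaler standing upright, about 70 x 34 mm, 105 mm high. Origin: underside, below its upright tube.
- jar: Bystander: closed jar, 60 mm in diameter, 75 mm high. Origin: centre of underside.
- dish: Bystander: open white dish, 90 mm in diameter, 20 mm high. Origin: centre of underside.

How it is judged:
By the outcome, as a careful person would: the job done as asked, in the order asked, and still so for the second after the job is handed in, with the robot touching nothing.
It also fails if it takes over 48 s, if anything falls off the work surface, if the arm or the gripper's body presses on something with over 40 N, if the wrist force passes 120 N, or if a joint passes its speed limit or range.

### The arm

A 6-joint arm with a two-finger parallel gripper is mounted at the origin on the work surface. World frame = base frame: x ahead of the robot, y to its left, z up, the work surface at z = 0. Lengths are in m, angles in degrees, forces in N, time in s.
With the tool pointing down it reaches from about 0.275 to 0.825 m from the base axis. Payload 5.2 kg.
Tool frame: the origin (TCP) lies between the finger pads; the fingertips stand 11 mm ahead of it and the grasp point (between the pads) lies 8 mm behind it; z points along the fingers, y is the line along which they close (so a half turn about z gives the same grasp; the last joint's range is limited). The gripper opens to 93 mm and grips with 3 to 60 N. Pads are 15 mm wide; open, the fingers measure 128 mm over their backs; the gripper's body (75 mm by 188 mm) begins 65 mm behind the grasp point.
Start: joints at [58.396, 14.817, 87.949, -0, 77.235, -11.62], TCP at [0.188, 0.517, 0.23] pointing down, gripper open.
Joint ranges: [-179.93, 179.93], [-52.35, 119.4], [10.71, 147.94], [-69.91, 249.91], [12.55, 155.21], [-178.61, 178.61]. Speed limits (degrees/s): [147.25, 147.25, 180, 180, 180, 180].

### API

Orientations are given as a 3x3 rotation matrix whose columns are the frame's x, y, z axes.
In Python, from bench import env gives the robot as it stands.
- The arm moves only by the shell command python3 -m inch 'ROWS' [FORCE]. ROWS is JSON, a list of rows, each a list of 7 numbers: the shift along the world's x, y, z in m, then the turn, a rotation vector about the world's x, y, z in degrees, then the closure, from 0 (fully open) to 1 (shut). A call has 1 to 5 rows; each row is the pose to reach, as a shift and turn from the pose commanded when the call began; what a row does not reach only later rows make up. A row lasts 1/10 s, in which the tool goes at most 50 mm and 8.59 degrees, less where a joint would pass 70% of its speed; a pose out of reach is approached as far as the arm can. A call with a gripper value outside its range is refused whole. The fingers move at their own pace and stop on an object; FORCE is the grip in N (left out, the last holds). Time passes only in rows, so rows that repeat a pose let the fingers close. It gives the time, the measured TCP pose, the force, the opening and the grip force at its end, in the units of the state.
- env.get_state(): the state, without advancing time (a new reading comes with each control period).
- env.camera(name): name is "side" or "top"; returns the picture (384x512x3 uint8, red, green, blue); there is no depth.
- env.get_calibration(name): a dict with "vertical_fov" (degrees; the focal length in pixels is half the picture's height over the tangent of half this angle, whatever the lens; pixels are square), "cx", "cy" (the principal point, pixels), "R" (3x3) and "t" (3): a world point X has camera coordinates R X + t. Camera axes: x right, y down, z forward; pixel columns grow to the right and rows downward; lengths in m; the calibration is good to about 2 mm. A picture is of the moment at which its call begins. get_calibration takes no time and is no camera call.
- env.sign_off(): hands the job in; it is judged then, once.
The state is a dict: "t": time; "joints": joint angles; "qvel": joint speeds; "tau": joint torques, N m; "ee_pos": TCP position; "tcp_rot": TCP orientation; "force": force on the tool from outside, world axes, zero at the start; "wrist_torque": the same for the moment, N m; "gripper_width": opening from 0.0 (shut) to 1.0 (fully open); "grip_force": force on a finger pad.
Only numpy, scipy, OpenCV 4.12 (cv2) and the standard library are available. Lean on these libraries where they do the work, as an engineer would, in place of code of your own. Each camera call takes 0.05 s, during which the arm holds its last target. There are 200 camera calls.

## Working session

There is one attempt and no reset: what is moved stays moved. The work goes in short steps, Python scripts to look and compute and a shell command to move; the robot and the scene stay as the last step left them, time stands still between calls to the robot, and variables do not carry over. Pictures are saved under pics/ and viewed, at most 10 in all, crops included, and the job is handed in when it is done.

```bash
mkdir -p pics; ls
python3 - <<'E'
from bench import env
import cv2,numpy as np
for n in("top","side"):
    cv2.imwrite(f"pics/{n}0.png",env.camera(n)[:,:,::-1])
    c=env.get_calibration(n);print(n,c, -np.array(c["R"]).T@np.array(c["t"]))
s=env.get_state();print(s["t"],s["ee_pos"],s["tcp_rot"],s["force"])
E
```

```text
pics
top {'vertical_fov': 47.32435680699339, 'cx': 254.91926421881232, 'cy': 194.83829851164606, 'R': array([[ 0.01562555, -0.99985901, -0.00614859],
       [-0.99217674, -0.01474316, -0.12396757],
       [ 0.12385945,  0.00803754, -0.99226722]]), 't': array([-0.00904329,  0.5627747 ,  1.3206726 ])} [ 0.39493549 -0.0113599   1.38017034]
side {'vertical_fov': 50.17544103286945, 'cx': 249.9138425515457, 'cy': 194.06195348233635, 'R': array([[ 0.9491737 , -0.31408898,  0.02043034],
       [-0.20509779, -0.66642889, -0.71680363],
       [ 0.23875548,  0.67618093, -0.69697573]]), 't': array([-0.56233296,  0.15751292,  1.07090665])} [ 0.31037237 -0.79577809  0.87079043]
0.1 [0.18768419 0.51647617 0.22891874] [[-9.39782082e-01  3.41773132e-01 -8.74400022e-04]
 [ 3.41774076e-01  9.39781111e-01 -1.39434277e-03]
 [ 3.45195731e-04 -1.60922561e-03 -9.99998646e-01]] [-0.62638378 -0.31899277 -0.67085434]
```

View pics/top0.png

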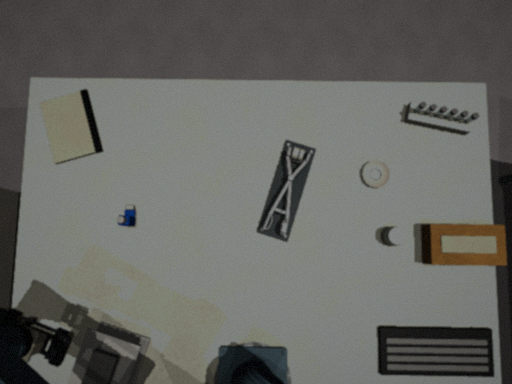

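View pics/side0.png

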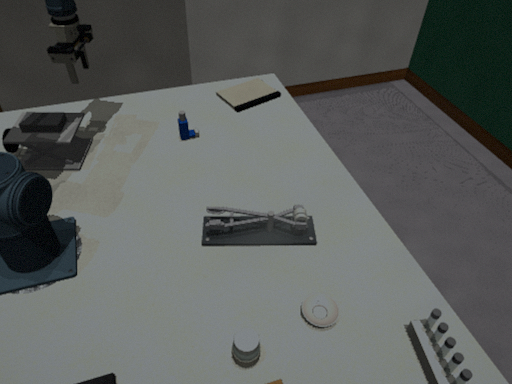

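The top view shows the press at about (287,190), with its handles at the bottom left (275,225), and nothing else close to it. In the side view it is at about (260,225). Next I measure the base plate.

```bash
cat > h.py <<'E'
import cv2,numpy as np
from bench import env
def ray(n,uv,z):
    c=env.get_calibration(n);R=np.array(c["R"]);t=np.array(c["t"]);f=192/np.tan(np.radians(c["vertical_fov"]/2))
    C=-R.T@t;d=R.T@np.array([(uv[0]-c["cx"])/f,(uv[1]-c["cy"])/f,1]);return C+d*(z-C[2])/d[2]
def proj(n,X):
    c=env.get_calibration(n);f=192/np.tan(np.radians(c["vertical_fov"]/2))
    p=np.array(c["R"])@X+c["t"];return np.array([c["cx"]+f*p[0]/p[2],c["cy"]+f*p[1]/p[2]])
def plate(n,img,roi):
    x0,y0,x1,y1=roi;g=cv2.cvtColor(img,cv2.COLOR_RGB2GRAY)[y0:y1,x0:x1]
    g=cv2.resize(g,None,fx=4,fy=4,interpolation=cv2.INTER_CUBIC)
    _,m=cv2.threshold(g,0,255,cv2.THRESH_BINARY_INV+cv2.THRESH_OTSU)
    c=max(cv2.findContours(m,cv2.RETR_EXTERNAL,cv2.CHAIN_APPROX_NONE)[0],key=cv2.contourArea)
    h=cv2.convexHull(c)[:,0]
    return (h+.5)/4-.5+[x0,y0]
E
python3 - <<'E'
from h import *
for n,roi in(("top",(245,125,330,255)),("side",(190,195,330,255))):
    im=cv2.imread(f"pics/{n}0.png")[:,:,::-1].copy();h=plate(n,im,roi)
    if n=="top":
        P=np.array([ray(n,p,.012)[:2] for p in h],np.float32)
        c,s,a=cv2.minAreaRect(P);b=cv2.boxPoints((c,s,a));print(c,s,a,b)
        e=max([b[1]-b[0],b[2]-b[1]],key=np.linalg.norm);e=e*np.sign(e[0])/np.linalg.norm(e);c=np.array(c)
        O=c+.030*e;yaw=np.degrees(np.arctan2(e[1],e[0]));G=O-.15*e;print("origin",O,"yaw",yaw,"grip",G)
        pv=np.array([*O,.076]); l=np.array([-e[1],e[0]])
    out=im[:,:,::-1].copy();x0,y0,x1,y1=roi
    out=cv2.resize(out[y0:y1,x0:x1],None,fx=4.5,fy=4.5,interpolation=cv2.INTER_CUBIC)
    pts=[pv,[*G,.06],[*(G-.026*l),.071],[*(O+.125*e+.05*l),.012],[*(O+.125*e-.05*l),.012],[*(O-.185*e+.05*l),.012],[*(O-.185*e-.05*l),.012]]
    for X in pts:
        u=(proj(n,np.array(X))-[x0,y0]+.5)*4.5;cv2.circle(out,tuple(u.astype(int).tolist()),3,(0,0,255),-1)
    cv2.imwrite(f"pics/{n}z.png",out)
E
python3 -c "
import cv2,numpy as np
a=cv2.imread('pics/topz.png');b=cv2.imread('pics/sidez.png')
a=cv2.rotate(a,cv2.ROTATE_90_CLOCKWISE)
w=max(a.shape[1],b.shape[1]);p=lambda i:cv2.copyMakeBorder(i,0,0,0,w-i.shape[1],0)
o=np.vstack([p(a),p(b)]);print(o.shape);s=min(1,800/o.shape[1],600/o.shape[0]);cv2.imwrite('pics/z.png',cv2.resize(o,None,fx=s,fy=s))"
```

```text
(0.5840920209884644, -0.09731447696685791) (0.10367234796285629, 0.311269611120224) 73.28688049316406 [[ 0.4201247  -0.10220349]
 [ 0.7182452  -0.19171834]
 [ 0.74805933 -0.09242547]
 [ 0.44993883 -0.00291061]]
origin [ 0.61282472 -0.10594187] yaw -16.71312 grip [ 0.46916121 -0.06280489]
(652, 630, 3)
```

View pics/z.png

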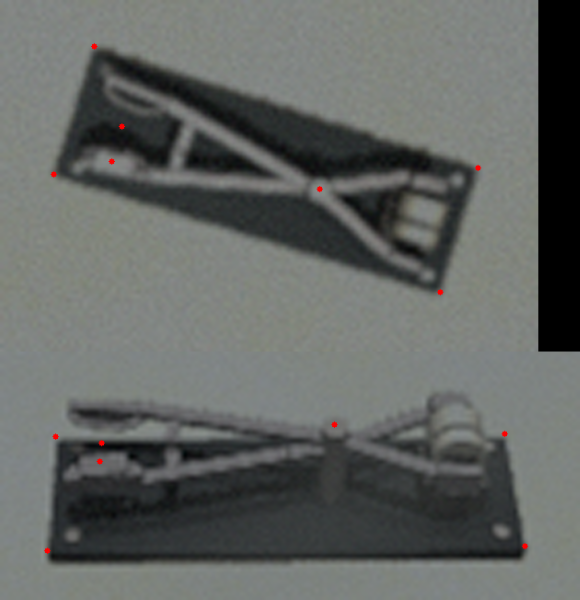

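Re-projected markers land on the plate corners, the pivot post (319,188 and 334,424) and the thumb plate (111,161 and 100,461). That gives a grip point of (0.469, -0.063) and a press yaw of -16.7°. The tool needs about +3.3° about z, so I'll move over the handles.

```bash
python3 -m inch '[[0.020,-0.041,0,0,0,1,0],[0.040,-0.082,0,0,0,2,0],[0.060,-0.124,0,0,0,3.3,0],[0.080,-0.165,0,0,0,3.3,0],[0.100,-0.206,0,0,0,3.3,0]]' 35; python3 -m inch '[[0.020,-0.041,0,0,0,0,0],[0.040,-0.082,0,0,0,0,0],[0.060,-0.124,0,0,0,0,0],[0.080,-0.165,0,0,0,0,0],[0.100,-0.206,0,0,0,0,0]]'; python3 -m inch '[[0.020,-0.042,0,0,0,0,0],[0.040,-0.084,0,0,0,0,0],[0.061,-0.126,0,0,0,0,0],[0.081,-0.168,0,0,0,0,0],[0.081,-0.168,0,0,0,0,0]]'
```

```text
t: 0.6
ee_pos: [0.288, 0.3092, 0.2294]
tcp_rot: [[-0.958, 0.286, -0.0], [0.286, 0.958, -0.0], [0.0, -0.0, -1.0]]
force: [0.5, 0.2, -0.1]
gripper_width: 1.001
grip_force: 0.0
t: 1.1
ee_pos: [0.3882, 0.1031, 0.2296]
tcp_rot: [[-0.958, 0.287, 0.0], [0.287, 0.958, 0.0], [-0.0, 0.0, -1.0]]
force: [0.9, 0.7, 0.7]
gripper_width: 0.996
grip_force: 0.0
t: 1.6
ee_pos: [0.4709, -0.068, 0.2291]
tcp_rot: [[-0.956, 0.292, 0.0], [0.292, 0.956, -0.002], [-0.001, -0.002, -1.0]]
force: [-0.3, 1.6, -0.6]
gripper_width: 1.001
grip_force: 0.0
```

```bash
python3 -m inch '[[0,0,-0.02,0,0,0,0],[0,0,-0.05,0,0,0,0],[0,0,-0.08,0,0,0,0],[0,0,-0.10,0,0,0,0],[0,0,-0.12,0,0,0,0]]'
python3 - <<'E'
from h import *
o=[]
for n,r in(("top",(235,160,320,250)),("side",(180,150,320,260))):
    i=env.camera(n)[r[1]:r[3],r[0]:r[2],::-1];o.append(cv2.resize(i,(int(i.shape[1]*400/i.shape[0]),400),interpolation=cv2.INTER_CUBIC))
o=np.hstack(o);s=min(1,800/o.shape[1]);cv2.imwrite("pics/d1.png",cv2.resize(o,None,fx=s,fy=s))
s=env.get_state();print(s["ee_pos"],s["force"])
E
```

```text
t: 2.1
ee_pos: [0.468, -0.0621, 0.1084]
tcp_rot: [[-0.958, 0.287, -0.002], [0.287, 0.958, 0.001], [0.002, 0.0, -1.0]]
force: [0.2, 1.3, -0.3]
gripper_width: 0.999
grip_force: 0.0
[ 0.4664284  -0.06156926  0.10715256] [ 0.10520865 -0.04701977  0.0056818 ]
```

View pics/d1.png

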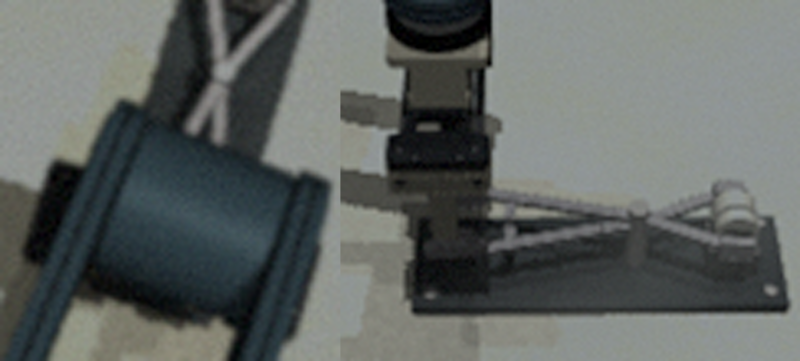

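The gripper is over the finger loops (side view about (445,190)) and lined up with the handles, with no contact, so I continue down.

```bash
python3 -m inch '[[0,0,-0.012,0,0,0,0],[0,0,-0.025,0,0,0,0],[0,0,-0.038,0,0,0,0],[0,0,-0.05,0,0,0,0],[0,0,-0.058,0,0,0,0]]'; python3 -m inch '[[0,0,0,0,0,0,0],[0,0,0,0,0,0,0]]'
```

```text
t: 2.7
ee_pos: [0.469, -0.0627, 0.0519]
tcp_rot: [[-0.958, 0.287, 0.0], [0.287, 0.958, 0.0], [-0.0, 0.0, -1.0]]
force: [0.5, -0.4, -0.4]
gripper_width: 1.0
grip_force: 0.0
t: 2.9
ee_pos: [0.4693, -0.0631, 0.0522]
tcp_rot: [[-0.958, 0.287, 0.001], [0.287, 0.958, -0.0], [-0.001, -0.0, -1.0]]
force: [-0.5, 0.5, 0.2]
gripper_width: 1.004
grip_force: 0.0
```

```bash
python3 -m inch '[[0,0,0,0,0,0,0.2],[0,0,0,0,0,0,0.3],[0,0,0,0,0,0,0.4],[0,0,0,0,0,0,0.5],[0,0,0,0,0,0,0.6]]' 35; python3 -m inch '[[0,0,0,0,0,0,0.7],[0,0,0,0,0,0,0.7],[0,0,0,0,0,0,0.7],[0,0,0,0,0,0,0.7],[0,0,0,0,0,0,0.7]]'
```

```text
t: 3.4
ee_pos: [0.468, -0.0634, 0.0517]
tcp_rot: [[-0.958, 0.287, -0.002], [0.287, 0.958, -0.0], [0.002, -0.001, -1.0]]
force: [-5.4, -3.3, 4.8]
gripper_width: 0.624
grip_force: 30.0
t: 3.9
ee_pos: [0.4673, -0.0631, 0.0512]
tcp_rot: [[-0.958, 0.288, -0.003], [0.288, 0.958, 0.001], [0.003, -0.0, -1.0]]
force: [-6.4, -4.6, 1.6]
gripper_width: 0.484
grip_force: 35.0
```

```bash
python3 -m inch '[[0,0,0,0,0,0,0.7],[0,0,0,0,0,0,0.7],[0,0,0,0,0,0,0.7],[0,0,0,0,0,0,0.7],[0,0,0,0,0,0,0.7]]' 40;python3 -m inch '[[0,0,0,0,0,0,0.7],[0,0,0,0,0,0,0.7],[0,0,0,0,0,0,0.7]]'
```

```text
t: 4.4
ee_pos: [0.467, -0.0625, 0.0512]
tcp_rot: [[-0.958, 0.288, -0.004], [0.288, 0.958, 0.001], [0.004, 0.0, -1.0]]
force: [-5.4, -1.2, 3.3]
gripper_width: 0.394
grip_force: 40.0
t: 4.7
ee_pos: [0.467, -0.0625, 0.0512]
tcp_rot: [[-0.958, 0.288, -0.004], [0.288, 0.958, 0.001], [0.004, 0.0, -1.0]]
force: [-6.1, -1.1, 3.1]
gripper_width: 0.393
grip_force: 40.0
```

```bash
python3 -m inch '[[0,0,0,0,0,0,0.5],[0,0,0,0,0,0,0.3],[0,0,0,0,0,0,0.1],[0,0,0,0,0,0,0],[0,0,0,0,0,0,0]]'; python3 -m inch '[[0,0,0,0,0,0,0],[0,0,0,0,0,0,0],[0,0,0.01,0,0,0,0],[0,0,0.03,0,0,0,0],[0,0,0.05,0,0,0,0]]'; python3 -m inch '[[0,0,0.03,0,0,0,0],[0,0,0.06,0,0,0,0],[-0.03,0.01,0.07,0,0,0,0],[-0.06,0.02,0.08,0,0,0,0],[-0.09,0.03,0.09,0,0,0,0]]';  python3 -m inch '[[0,0.03,0,0,0,0,0.2],[0,0.07,0,0,0,0,0.4],[0,0.11,0,0,0,0,0.7],[0,0.15,0,0,0,0,1],[0,0.15,0,0,0,0,1]]' 10
python3 - <<'E'
from h import *
o=[]
for n,r in(("top",(245,125,330,255)),("side",(190,165,330,255))):
    i=env.camera(n);cv2.imwrite(f"pics/{n}2.png",i[:,:,::-1]);i=i[r[1]:r[3],r[0]:r[2],::-1]
    if n=="top":i=cv2.rotate(i,cv2.ROTATE_90_CLOCKWISE)
    o.append(cv2.resize(i,(500,int(i.shape[0]*500/i.shape[1])),interpolation=cv2.INTER_CUBIC))
o=np.vstack(o);s=min(1,600/o.shape[0]);cv2.imwrite("pics/d2.png",cv2.resize(o,None,fx=s,fy=s))
E
```

```text
t: 5.2
ee_pos: [0.4693, -0.0631, 0.0517]
tcp_rot: [[-0.958, 0.287, 0.001], [0.287, 0.958, 0.0], [-0.0, 0.0, -1.0]]
force: [0.2, -1.0, 0.3]
gripper_width: 0.775
grip_force: 0.0
t: 5.7
ee_pos: [0.4687, -0.063, 0.1026]
tcp_rot: [[-0.958, 0.287, -0.001], [0.287, 0.958, 0.0], [0.001, 0.0, -1.0]]
force: [0.1, -1.0, -0.8]
gripper_width: 1.0
grip_force: 0.0
t: 6.2
ee_pos: [0.378, -0.0328, 0.1927]
tcp_rot: [[-0.958, 0.287, 0.001], [0.287, 0.958, -0.0], [-0.001, -0.0, -1.0]]
force: [0.2, -0.1, 0.4]
gripper_width: 1.0
grip_force: 0.0
t: 6.7
ee_pos: [0.3782, 0.1208, 0.1925]
tcp_rot: [[-0.959, 0.282, 0.001], [0.282, 0.959, 0.002], [-0.0, 0.002, -1.0]]
force: [0.9, -0.1, 0.3]
gripper_width: 0.619
grip_force: 0.0
```

View pics/d2.png

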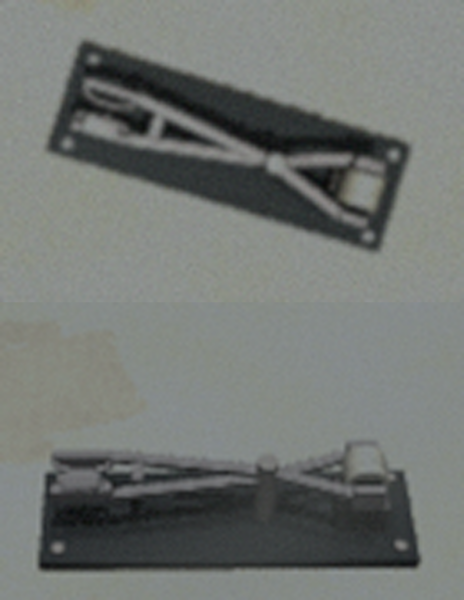

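The press is holding shut with the gripper away. The loops are close together (at about (105,105) in the top part), and the cassette at (358,190) and (368,462) shows no grey neck. I'll check the tooth numerically from loop separation and thumb position.

Run:
```python
from h import *
O=np.array([.6128,-.1059]);a=np.radians(-16.71);e=np.array([np.cos(a),np.sin(a)]);l=np.array([-e[1],e[0]])
xs=np.arange(-172,-128);ys=np.arange(-50,51)
for n in("top","side"):
  for k in(0,2):
    g=cv2.cvtColor(cv2.imread(f"pics/{n}{k}.png"),cv2.COLOR_BGR2GRAY)
    uv=np.array([[proj(n,np.array([*(O+x*e/1e3+y*l/1e3),.069 if n=='side' else .066])) for x in xs] for y in ys],np.float32)
    w=cv2.remap(g,uv[...,0],uv[...,1],cv2.INTER_CUBIC)
    print(n,k,[(int(y),int(v)) for y,v in zip(ys,w[:,12:32].mean(1)) if y%2==0 and -46<=y<=46])
    if n=='side' or 1:
      m=w.astype(float)-w.min(); m[m<.5*m.max()]=0;m[ys>0]=0;m[ys<-42]=0
      print("right-side centroid x,y",(m.sum(0)*xs).sum()/m.sum(),(m.sum(1)*ys).sum()/m.sum())
print(env.get_state()["t"])
```

```text
Traceback (most recent call last):
  File "h.py", line 7, in proj
    c=env.get_calibration(n);f=192/np.tan(np.radians(c["vertical_fov"]/2))
ValueError: time passes only in moves, steps and waits
```

```bash
sed -i 's/env.get_calibration(n)/cal(n)/; 2a import functools\ncal=functools.cache(lambda n:env.get_calibration(n))' h.py
python3 - <<'E'
from h import *
O=np.array([.6128,-.1059]);a=np.radians(-16.71);e=np.array([np.cos(a),np.sin(a)]);l=np.array([-e[1],e[0]])
xs=np.arange(-172,-128);ys=np.arange(-50,51)
for n in("top","side"):
  for k in(0,2):
    g=cv2.cvtColor(cv2.imread(f"pics/{n}{k}.png"),cv2.COLOR_BGR2GRAY)
    uv=np.array([[proj(n,np.array([*(O+x*e/1e3+y*l/1e3),.069])) for x in xs] for y in ys],np.float32)
    w=cv2.remap(g,uv[...,0],uv[...,1],cv2.INTER_CUBIC)
    print(n,k,[(int(y),int(v)) for y,v in zip(ys,w[:,12:32].mean(1)) if y%2==0 and -46<=y<=46])
    m=w.astype(float)-w.min(); m[m<.5*m.max()]=0;m[ys>0]=0;m[ys<-42]=0
    print("right centroid x,y",(m.sum(0)*xs).sum()/m.sum(),(m.sum(1)*ys).sum()/m.sum())
E
```

```text
top 0 [(-46, 69), (-44, 51), (-42, 46), (-40, 49), (-38, 62), (-36, 83), (-34, 106), (-32, 124), (-30, 132), (-28, 133), (-26, 132), (-24, 129), (-22, 116), (-20, 94), (-18, 67), (-16, 45), (-14, 29), (-12, 21), (-10, 19), (-8, 20), (-6, 19), (-4, 22), (-2, 30), (0, 39), (2, 45), (4, 49), (6, 48), (8, 46), (10, 50), (12, 63), (14, 79), (16, 85), (18, 71), (20, 52), (22, 50), (24, 71), (26, 99), (28, 114), (30, 106), (32, 81), (34, 54), (36, 34), (38, 23), (40, 19), (42, 21), (44, 31), (46, 45)]
right centroid x,y -149.80869278893644 -28.153526792744557
top 2 [(-46, 74), (-44, 59), (-42, 55), (-40, 54), (-38, 54), (-36, 55), (-34, 56), (-32, 54), (-30, 52), (-28, 54), (-26, 69), (-24, 96), (-22, 123), (-20, 139), (-18, 144), (-16, 143), (-14, 142), (-12, 136), (-10, 122), (-8, 98), (-6, 69), (-4, 45), (-2, 33), (0, 45), (2, 70), (4, 88), (6, 79), (8, 55), (10, 46), (12, 66), (14, 98), (16, 120), (18, 120), (20, 99), (22, 71), (24, 49), (26, 36), (28, 26), (30, 22), (32, 25), (34, 32), (36, 39), (38, 46), (40, 51), (42, 52), (44, 51), (46, 57)]
right centroid x,y -151.24081432425803 -1
[... 463 characters left out ...]
), (36, 131), (38, 130), (40, 130), (42, 130), (44, 130), (46, 130)]
right centroid x,y -149.67958645601942 -19.06775104320206
side 2 [(-46, 21), (-44, 26), (-42, 31), (-40, 38), (-38, 43), (-36, 44), (-34, 45), (-32, 45), (-30, 51), (-28, 60), (-26, 71), (-24, 83), (-22, 94), (-20, 103), (-18, 107), (-16, 108), (-14, 107), (-12, 109), (-10, 112), (-8, 115), (-6, 110), (-4, 99), (-2, 78), (0, 61), (2, 46), (4, 42), (6, 46), (8, 60), (10, 79), (12, 97), (14, 104), (16, 112), (18, 120), (20, 130), (22, 135), (24, 138), (26, 137), (28, 136), (30, 136), (32, 136), (34, 136), (36, 137), (38, 137), (40, 136), (42, 135), (44, 133), (46, 131)]
right centroid x,y -151.2496838041139 -13.33143985621408
```

The loop rims moved in by 11.2 mm each (28→17 and -27→-16). At 150 mm that is 0.075 rad, so the last tooth has caught. Next I go above the thumb plate with fingers closed, a little outboard (y ≈ -25 mm), which also gives the lock time to hold.

```bash
python3 -m inch '[[0.016,-0.040,0,0,0,0,1],[0.032,-0.080,0,0,0,0,1],[0.048,-0.120,0,0,0,0,1],[0.066,-0.163,0,0,0,0,1],[0.083,-0.204,0,0,0,0,1]]'; python3 -m inch '[[0,0,-0.02,0,0,0,1],[0,0,-0.04,0,0,0,1],[0,0,-0.06,0,0,0,1],[0,0,-0.08,0,0,0,1],[0,0,-0.092,0,0,0,1]]'; python3 -m inch '[[0,0,0,0,0,0,1],[0,0,0,0,0,0,1],[0,0,0,0,0,0,1],[0,0,0,0,0,0,1],[0,0,0,0,0,0,1]]'
python3 - <<'E'
from h import *
o=[]
for n,r in(("side",(190,165,330,255)),):
    i=env.camera(n);i=i[r[1]:r[3],r[0]:r[2],::-1]
    o.append(cv2.resize(i,(780,int(i.shape[0]*780/i.shape[1])),interpolation=cv2.INTER_CUBIC))
cv2.imwrite("pics/d3.png",o[0])
E
```

```text
t: 7.3
ee_pos: [0.4619, -0.0909, 0.1921]
tcp_rot: [[-0.957, 0.29, 0.0], [0.29, 0.957, -0.001], [-0.001, -0.0, -1.0]]
force: [0.9, -0.2, 0.9]
gripper_width: 0.104
grip_force: 0.0
t: 7.8
ee_pos: [0.4607, -0.0888, 0.0985]
tcp_rot: [[-0.957, 0.29, -0.002], [0.29, 0.957, 0.0], [0.002, -0.0, -1.0]]
force: [-0.2, 0.2, -0.3]
gripper_width: 0.004
grip_force: 0.0
t: 8.3
ee_pos: [0.4623, -0.0874, 0.1003]
tcp_rot: [[-0.958, 0.287, 0.001], [0.287, 0.958, -0.001], [-0.001, -0.0, -1.0]]
force: [0.3, 0.7, 0.4]
gripper_width: 0.006
grip_force: 0.0
```

View pics/d3.png

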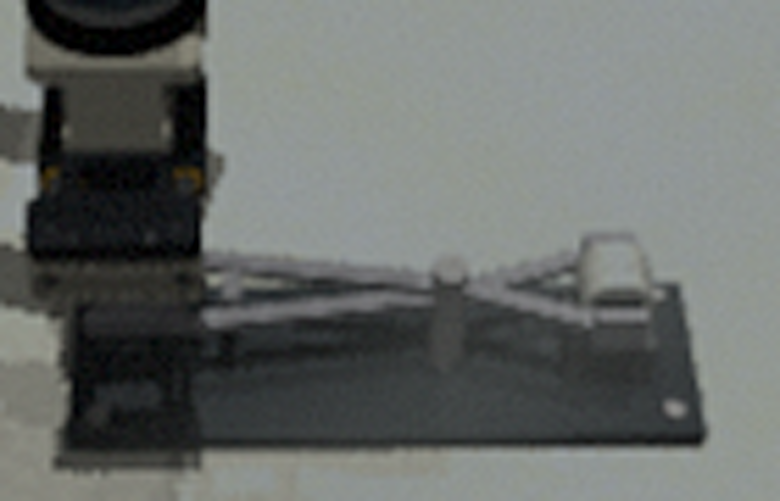

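The fingers are over the thumb plate (about (130,300)), the press is still locked, and there is no neck at the cassette (613,270). Next I press slowly.

```bash
python3 -m inch '[[0,0,-0.008,0,0,0,1],[0,0,-0.014,0,0,0,1],[0,0,-0.018,0,0,0,1],[0,0,-0.020,0,0,0,1],[0,0,-0.022,0,0,0,1]]'; python3 -m inch '[[0,0,-0.001,0,0,0,1],[0,0,-0.002,0,0,0,1],[0,0,-0.003,0,0,0,1],[0,0,-0.004,0,0,0,1],[0,0,-0.004,0,0,0,1]]'; python3 -m inch '[[0,0,0,0,0,0,1],[0,0,0,0,0,0,1],[0,0,0,0,0,0,1],[0,0,0,0,0,0,1],[0,0,0,0,0,0,1]]'
python3 - <<'E'
from h import *
o=[]
for n,r in(("side",(190,165,330,255)),):
    i=env.camera(n);i=i[r[1]:r[3],r[0]:r[2],::-1]
    o.append(cv2.resize(i,(780,int(i.shape[0]*780/i.shape[1])),interpolation=cv2.INTER_CUBIC))
cv2.imwrite("pics/d4.png",o[0])
E
```

```text
t: 8.85
ee_pos: [0.4621, -0.0874, 0.0776]
tcp_rot: [[-0.958, 0.287, -0.0], [0.287, 0.958, -0.001], [-0.0, -0.001, -1.0]]
force: [-1.2, -1.5, 4.0]
gripper_width: 0.004
grip_force: 2.1
t: 9.35
ee_pos: [0.462, -0.0873, 0.0738]
tcp_rot: [[-0.958, 0.287, 0.0], [0.287, 0.958, -0.0], [-0.0, -0.0, -1.0]]
force: [-2.4, -2.2, 5.5]
gripper_width: 0.004
grip_force: 2.9
t: 9.85
ee_pos: [0.462, -0.0873, 0.0739]
tcp_rot: [[-0.958, 0.287, 0.0], [0.287, 0.958, -0.0], [-0.0, -0.0, -1.0]]
force: [-2.8, -1.7, 5.2]
gripper_width: 0.005
grip_force: 2.9
```

View pics/d4.png

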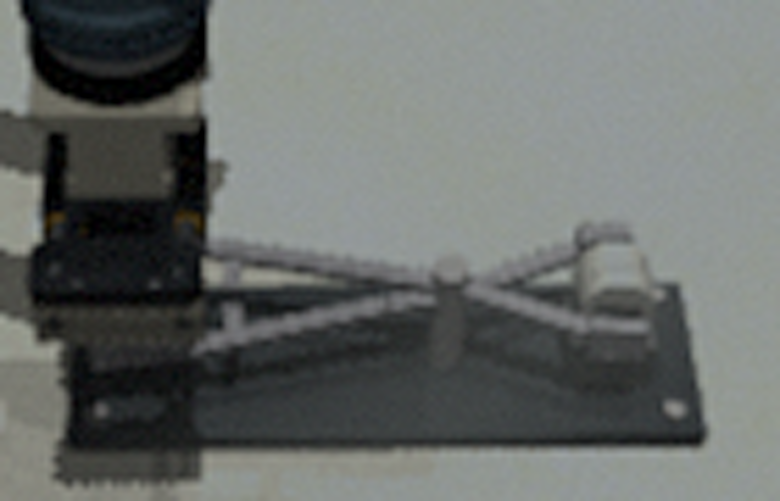

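The press has opened: the arms are spread and the jaws are clear of the cassette at (615,275). A sideways force of about 3 N remains, so friction under the finger may still be holding the handle a little. I'll follow it outward before lifting.

```bash
python3 -m inch '[[0,-0.001,0,0,0,0,1],[-0.001,-0.003,0,0,0,0,1],[-0.001,-0.004,0,0,0,0,1],[-0.002,-0.006,0,0,0,0,1],[-0.002,-0.006,0,0,0,0,1]]';python3 -m inch '[[0,0,0.005,0,0,0,1],[0,0,0.015,0,0,0,1],[0,0,0.04,0,0,0,1],[0,0,0.08,0,0,0,1],[0,0,0.12,0,0,0,1]]'; python3 -m inch '[[-0.02,0.03,0,0,0,0,1],[-0.04,0.07,0,0,0,0,1],[-0.06,0.11,0,0,0,0,1],[-0.08,0.15,0,0,0,0,1],[-0.08,0.19,0,0,0,0,1]]'
python3 - <<'E'
from h import *
o=[]
for n,r in(("top",(245,125,330,255)),("side",(190,165,330,255))):
    i=env.camera(n);cv2.imwrite(f"pics/{n}5.png",i[:,:,::-1]);i=i[r[1]:r[3],r[0]:r[2],::-1]
    if n=="top":i=cv2.rotate(i,cv2.ROTATE_90_CLOCKWISE)
    o.append(cv2.resize(i,(500,int(i.shape[0]*500/i.shape[1])),interpolation=cv2.INTER_CUBIC))
o=np.vstack(o);s=min(1,600/o.shape[0]);cv2.imwrite("pics/d5.png",cv2.resize(o,None,fx=s,fy=s))
O=np.array([.6128,-.1059]);a=np.radians(-16.71);e=np.array([np.cos(a),np.sin(a)]);l=np.array([-e[1],e[0]])
xs=np.arange(-172,-128);ys=np.arange(-46,47)
for k in(0,5):
    g=cv2.imread(f"pics/top{k}.png",0)
    uv=np.array([[proj("top",np.array([*(O+x*e/1e3+y*l/1e3),.069])) for x in xs] for y in ys],np.float32)
    w=cv2.remap(g,uv[...,0],uv[...,1],cv2.INTER_CUBIC)[:,12:32].mean(1)
    print([(int(y),int(v)) for y,v in zip(ys,w) if y%2==0])
E
```

```text
t: 10.4
ee_pos: [0.4608, -0.0923, 0.0741]
tcp_rot: [[-0.958, 0.288, 0.002], [0.288, 0.958, 0.001], [-0.002, 0.002, -1.0]]
force: [0.9, 2.3, 6.0]
gripper_width: 0.007
grip_force: 2.8
t: 10.9
ee_pos: [0.4588, -0.0927, 0.1947]
tcp_rot: [[-0.958, 0.287, -0.003], [0.287, 0.958, 0.001], [0.003, 0.0, -1.0]]
force: [1.4, -0.5, -0.0]
gripper_width: 0.005
grip_force: 0.0
t: 11.4
ee_pos: [0.3768, 0.098, 0.1938]
tcp_rot: [[-0.958, 0.288, -0.002], [0.288, 0.958, -0.0], [0.002, -0.001, -1.0]]
force: [-0.1, 0.6, 0.8]
gripper_width: 0.005
grip_force: 0.0
[(-46, 68), (-44, 51), (-42, 45), (-40, 48), (-38, 61), (-36, 83), (-34, 106), (-32, 124), (-30, 131), (-28, 132), (-26, 132), (-24, 128), (-22, 116), (-20, 94), (-18, 67), (-16, 44), (-14, 29), (-12, 20), (-10, 19), (-8, 20), (-6, 18), (-4, 21), (-2, 30), (0, 38), (2, 45), (4, 48), (6, 47), (8, 46), (10, 50), (12, 63), (14, 79), (16, 85), (18, 71), (20, 51), (22, 50), (24, 71), (26, 98), (28, 113), (30, 106), (32, 81), (34, 54), (36, 33), (38, 22), (40, 19), (42, 20), (44, 30), (46, 44)]
[(-46, 73), (-44, 56), (-42, 51), (-40, 52), (-38, 66), (-36, 91), (-34, 117), (-32, 134), (-30, 140), (-28, 142), (-26, 141), (-24, 137), (-22, 126), (-20, 102), (-18, 72), (-16, 48), (-14, 30), (-12, 21), (-10, 19), (-8, 19), (-6, 21), (-4, 24), (-2, 30), (0, 42), (2, 50), (4, 53), (6, 52), (8, 50), (10, 53), (12, 67), (14, 85), (16, 91), (18, 78), (20, 57), (22, 55), (24, 76), (26, 104), (28, 120), (30, 114), (32, 89), (34, 59), (36, 38), (38, 25), (40, 21), (42, 25), (44, 33), (46, 48)]
```

View pics/d5.png

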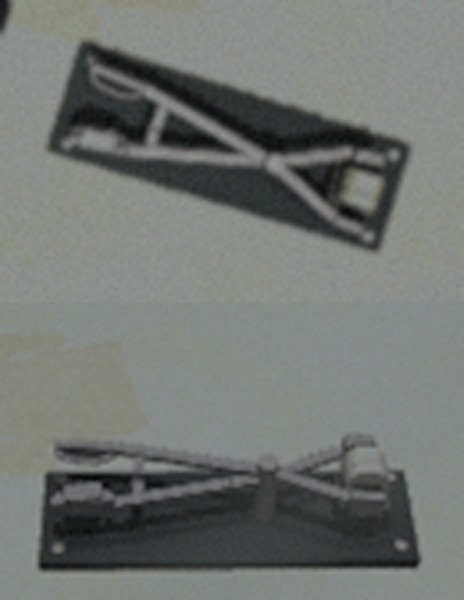

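The handle profile is the same as at the start, so the press is fully open. The closed cassette lies in its cradle at (362,188) and (368,467) with no grey neck showing. Handing in.

```bash
python3 -c "
from bench import env
print(env.sign_off())"
```

```text
the job is handed in; nothing more can be done
None
```

The job is handed in: the cassette cap was pushed home with the ratchet on its last tooth, the lock held by itself for over three seconds, and the press was freed and is fully open, with the closed cassette in its cradle.

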